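# Close the draft shield and record a piston's weight

## Task

A piston sits on the balance ready to be weighed. With the fingertips, slide both glass side doors of the balance's draft shield fully shut by pushing on their blue handles, without slamming them, and only then press the green key at the front right of the balance all the way down to record the weight. Do not press the other two keys, do not pick anything up, and leave the piston and the other things on the bench where they are.

Things in the scene. Friction and masses are not known exactly. Their poses are not given: they have to be found in the camera images.
- balance: White bench balance with clear draft shield, fixed. Origin on the bench; x points from its front (keys) to its back, y to its left. Base x -185 to +190, y +-105 mm, key deck 52 high; display x -115 to -60, 75 high. Shield x -60 to +120, y within +-101, 215 high; white column behind it 210 high. Front and top panes do not move.
- handle_left (a point): Centre of the blue handle of the left (+y) sliding door, at 185 mm height: an upright bar 12 mm thick (balance x), 28 mm wide (balance y), 85 to 203 mm above the bench. Its inner edge meets the clear pane 14 mm from this point towards the balance; the door rail above the pane (207 to 215 high) reaches to 12 mm from it. Space beside the pane, before and behind the handle, is free at this height.
- handle_right (a point): The same on the right (-y) door, mirrored.
- door_left (a joint): Left door, sliding along the balance's x axis: 0 = fully shut (at the front stop, handle nearest the front), grows in m as the door moves to the back, up to 0.1. It stays where it is left; about 1.5 N of friction and 5 N per m/s of damping, 0.3 kg. To shut it, push the handle's back face towards the front.
- door_right (a joint): Right door, the same.
- key_record_top (a point): Centre of the top of the green record key: 24 mm (balance x) x 44 mm (balance y), top 59.5 mm above the bench, rightmost (-y) of three keys in a row along the balance's front edge, spaced 65 mm. The shield's front is 93 mm behind the key centre.
- key_record (a joint): Travel of the green key: 0 = up, 0.005 m = fully down; spring, 1.2 N at the top to 4.2 N at the bottom, returns when let go.
- key_tare (a joint): Travel of the dark grey tare key (24 x 44 mm, middle of the row, centre 65 mm to the left of the green one): 0 up, 0.005 m down. Not to be pressed.
- key_power (a joint): Travel of the red power key (24 x 30 mm, left of the row, centre 130 mm to the left of the green one): 0 up, 0.005 m down. Not to be pressed.
- piston: Aluminium engine piston to be weighed, 86 mm diameter, 58 mm high, standing crown up on the balance's pan inside the shield; origin at the centre of its underside. Not to be moved.
- pan (a point): Centre of the top of the round steel pan (110 mm diameter), 88 mm above the bench, inside the shield.
- piston_b: Bystander: a second piston like the first, standing on the bench left of the balance; origin under its centre.
- piston_c: Bystander: a third such piston, on the bench far to the right.
- con_rod: Bystander: steel connecting rod lying on the bench left of the balance, about 210 x 78 mm, 22 mm high; origin on the bench, mid length.
- wrist_pin: Bystander: steel tube 22 mm diameter, 64 mm high, standing right of the balance; origin under its centre.
- weight: Bystander: 500 g steel check weight with a knob, 38 mm diameter, 63 mm high, right of the balance; origin under its centre.
- spray_can: Bystander: spray can 66 mm diameter, about 190 mm high, far to the left; origin under its centre.
- drill: Bystander: teal and black cordless drill standing on its battery (115 x 75 mm), 205 mm high, far to the left; origin under its battery.
- carton: Bystander: black carton 200 x 115 x 85 mm, far to the right; origin under its centre.

How it is judged:
On the way, in this order (a step that is already met when the one before it is completed fails the run):
1. both draft-shield doors are fully shut (within 3 mm) (value of joint each of door_left, door_right below 0.003 m), for 0.2 s.
2. the green record key is pressed down (at least 3.5 of its 5 mm) with both doors shut (all of step 1 and value of joint key_record above 0.0035 m), for 0.1 s.
At the end, for the whole second after the job is handed in: Both doors are within 3 mm of fully shut, the green key has been pressed at least 3.5 mm down for 0.1 s after that and is up again, the other keys are up, and the piston stands upright and still on the pan, within 5 mm of where it was (all of step 1 and value of joint each of key_record, key_tare, key_power below 0.001 m and horizontal distance between piston and pan below 0.018 m and distance of piston from where it was at the start of the episode below 0.005 m and angle between piston's own z axis and vertical below 0.05 rad and linear speed of piston below 0.02 m/s); the robot touches nothing.
It fails at once if the green key pressed (over 2 mm) while a door is more than 4 mm open (value of joint key_record above 0.002 m and value of joint any of door_left, door_right above 0.004 m).
It fails at once if the tare or the power key pressed (over 2 mm) (value of joint any of key_tare, key_power above 0.002 m).
It fails at once if a door slammed (closing faster than 0.5 m/s) (velocity of joint any of door_left, door_right below -0.5 m/s).
It fails at once if the piston on the pan moved by over 5 mm (distance of piston from where it was at the start of the episode above 0.005 m).
It fails at once if a bystander moved or lifted by over 15 mm (distance of any of piston_b, piston_c, con_rod, wrist_pin, weight, spray_can, drill, carton from where it was at the start of the episode above 0.015 m).
It also fails if it takes over 61 s, if anything falls off the work surface, if the arm or the gripper's body presses on something with over 40 N, if the wrist force passes 120 N, or if a joint passes its speed limit or range.

## Robot

A 6-joint arm with a two-finger parallel gripper is mounted at the origin on the work surface. World frame = base frame: x ahead of the robot, y to its left, z up, the work surface at z = 0. Lengths are in m, angles in rad, forces in N, time in s.
With the tool pointing down it reaches from about 0.3 to 0.775 m from the base axis. Payload 14.6 kg.
Tool frame: the origin (TCP) lies on the centre line of the jaws, within the pads' length; the fingertips stand 19 mm ahead of it and the grasp point (between the pads) is the TCP; z points along the fingers, y is the line along which they close (so a half turn about z gives the same grasp; the last joint's range is limited). The gripper opens to 94 mm and grips with 3 to 60 N. Pads are 16 mm wide; open, the fingers measure 119 mm over their backs; the gripper's body (75 mm by 177 mm) begins 78 mm behind the grasp point.
Start: joints at [-1.223, 0.3, 1.521, -0, 1.321, -0.067], TCP at [0.222, -0.503, 0.224] pointing down, gripper open.
Joint ranges: [-3.03, 3.03], [-0.79, 2.21], [0.23, 2.52], [-1.04, 4.18], [0, 3.07], [-2.55, 2.55]. Speed limits (rad/s): [2.22, 2.22, 2.57, 3.14, 3.14, 3.14].

## Interface

Orientations are given as [roll, pitch, yaw] about the fixed x, y, z axes, in that order (R = Rz(yaw) Ry(pitch) Rx(roll)).
In Python, from station import get_obs, camera, workorder gives the robot as it stands.
- The arm moves only by the tool play_rows, never from a script. Its argument "motion" is a list that holds one entry, the list of rows, each a list of 7 numbers: the shift along the tool's x, y, z as a fraction of full scale, then the turn, a rotation vector about the tool's x, y, z as a fraction of full scale, then the opening, from -1 (shut) to 1 (fully open). In form: [[[x, y, z, ax, ay, az, grip], ...]]. A call has 1 to 10 rows; each row is the pose to reach, as a shift and turn from the pose commanded when the call began, along the tool's axes at that moment, turning the shorter way round; what a row does not reach only later rows make up. Full scale, the value 1, is 0.25 m for a shift and 2 pi rad for a turn. A row lasts 1/10 s, in which the tool goes at most 50 mm and 8.59 degrees, less where a joint would pass 70% of its speed; a pose out of reach is approached as far as the arm can. A call with a number of a shift or a turn outside -1 to 1 is refused whole. A call with a gripper value outside its range is refused whole. The fingers move at their own pace and stop on an object; "grip_force" is the grip in N (left out, the last holds). Time passes only in rows, so rows that repeat a pose let the fingers close. It gives the time, the measured TCP pose, the force, the opening and the grip force at its end, in the units of the state.
- get_obs(): the state, without advancing time (a new reading comes with each control period).
- camera(name): name is "scene" or "top" or "wrist"; returns a dict with "frame" (384x512x3 uint8, red, green, blue), "z_map" (384x512 float32, m along the optical axis (not along the pixel's ray), 0 where there is no reading), "camera_matrix" (3x3 intrinsics, pixels), "T" (4x4, takes a point from camera to world coordinates); the wrist camera has in their place "T_tool_cam" (4x4, takes a point from camera to tool coordinates, whose origin is the TCP and whose axes are the flange's). Camera axes: x right, y up, looking along -z (the intrinsics and any distortion apply to the point x, -y, -z); pixel columns grow to the right and rows downward; lengths in m; the calibration is good to about 2 mm. A picture is of the moment at which its call begins: read the wrist's pose just before it.
- workorder.hand_in(): hands the job in; it is judged then, once.
The state is a dict: "time_s": time; "qpos": joint angles; "joint_vel": joint speeds; "tau": joint torques, N m; "ee_pos": TCP position; "eef_rot": TCP orientation; "force": force on the tool from outside, world axes, zero at the start; "moment": the same for the moment, N m; "grip_width": finger opening in m; "grip_force": force on a finger pad.
Only numpy, scipy, OpenCV 4.12 (cv2) and the standard library are available. Lean on these libraries where they do the work, as an engineer would, in place of code of your own. Each camera call takes 0.05 s, during which the arm holds its last target. There are 200 camera calls.

## Working session

There is one attempt and no reset: what is moved stays moved. The work goes in short steps, Python scripts to look and compute and a tool call to move; the robot and the scene stay as the last step left them, time stands still between calls to the robot, and variables do not carry over. Pictures are saved under pics/ and viewed, at most 10 in all, crops included, and the job is handed in when it is done.

Besides the shell and the picture viewer there is one more tool, called as name(argument=value, ...) on one line, values as JSON. play_rows: Moves the arm, as the interface text tells. Its arguments: {"type":"object","properties":{"motion":{"type":"array"},"grip_force":{"type":"number"}},"required":["motion"]}

```bash
mkdir -p pics; cat > h.py <<'E'
import numpy as np, cv2, pickle
from station import get_obs, camera
def pts(c,T=None):
    K=c["camera_matrix"];z=c["z_map"];v,u=np.mgrid[:384,:512]
    P=np.stack([(u-K[0,2])/K[0,0]*z,-(v-K[1,2])/K[1,1]*z,-z],-1)
    T=c["T"] if T is None else T
    return P@T[:3,:3].T+T[:3,3]
def save(c,n): cv2.imwrite("pics/"+n,cv2.cvtColor(c["frame"],cv2.COLOR_RGB2BGR))
E
python3 - <<'E'
from h import *
o=get_obs();print({k:np.round(v,3) for k,v in o.items()})
fs=[]
for n in("scene","top"):
    c=camera(n);pickle.dump(c,open(n+".pkl","wb"));fs.append(c["frame"]);P=pts(c)
    hsv=cv2.cvtColor(c["frame"],cv2.COLOR_RGB2HSV)
    for nm,lo,hi in(("blue",(100,120,50),(130,255,255)),("green",(40,100,50),(80,255,255)),("red",(0,150,80),(8,255,255))):
        m=cv2.inRange(hsv,lo,hi);k,l,s,ce=cv2.connectedComponentsWithStats(m)
        for i in range(1,k):
            if s[i,4]>15:
                q=P[(l==i)&(c["z_map"]>0)];print(n,nm,s[i],ce[i].round(1),np.median(q,0).round(4),np.percentile(q,3,axis=0).round(3),np.percentile(q,97,axis=0).round(3))
save({"frame":fs[0]},"s.png");save({"frame":fs[1]},"t.png")
E
```

```text
{'time_s': np.float64(0.0), 'qpos': array([-1.223,  0.3  ,  1.522, -0.   ,  1.321, -0.067]), 'joint_vel': array([-0.   , -0.   , -0.001,  0.001, -0.   , -0.   ]), 'tau': array([-0.0000e+00, -5.3181e+01, -3.5274e+01,  7.1000e-02,  2.4000e-02,
       -0.0000e+00]), 'ee_pos': array([ 0.222, -0.503,  0.224]), 'eef_rot': array([-3.14 , -0.   ,  0.415]), 'force': array([0.4  , 0.736, 0.406]), 'moment': array([-0.017,  0.001, -0.01 ]), 'grip_force': np.float64(0.0), 'grip_width': np.float64(0.094)}
scene blue [362 169  19  16 167] [369.8 177.9] [0.6419 0.4378 0.0941] [0.61  0.428 0.056] [0.653 0.467 0.131]
scene blue [263 171   6  12  45] [265.9 174.9] [0.5896 0.0432 0.1783] [ 0.48   0.031 -0.002] [0.593 0.075 0.205]
scene blue [196 184  11  16  95] [201.1 191.2] [ 0.5945 -0.1971  0.1603] [ 0.486 -0.214  0.   ] [ 0.597 -0.187  0.205]
scene blue [ 166  266   45   43 1361] [187.6 286.9] [ 0.8856 -0.3083  0.0063] [ 0.82  -0.365 -0.002] [ 0.947 -0.237  0.071]
scene green [203 164  10   4  26] [207.5 165.5] [ 0.4378 -0.164   0.0578] [ 0.43  -0.182  0.05 ] [ 0.444 -0.146  0.063]
scene red [235 15
[... 813 characters left out ...]
129]
top blue [317 178   9   5  32] [321.2 180.4] [ 0.5878 -0.1956  0.2015] [ 0.583 -0.205  0.197] [ 0.592 -0.186  0.205]
top blue [230 180  10   5  38] [234.3 181.7] [0.583  0.038  0.2027] [0.578 0.025 0.199] [0.588 0.048 0.206]
top green [296 229  15   9 108] [303.3 233.3] [ 0.4413 -0.1613  0.059 ] [ 0.43  -0.182  0.054] [ 0.45  -0.143  0.064]
top red [ 79   0  58  12 464] [107.8   4.1] [ 1.2964  0.5384 -0.2482] [ 1.281  0.455 -0.273] [ 1.314  0.631 -0.236]
top red [ 278   67   44   36 1379] [299.2  84.4] [ 0.9069 -0.1576  0.0062] [ 0.836 -0.216 -0.001] [ 0.942 -0.091  0.072]
top red [255 235  11   9  75] [260.  238.9] [ 0.4237 -0.0331  0.0586] [ 0.413 -0.045  0.054] [ 0.436 -0.021  0.063]
```

View pics/s.png

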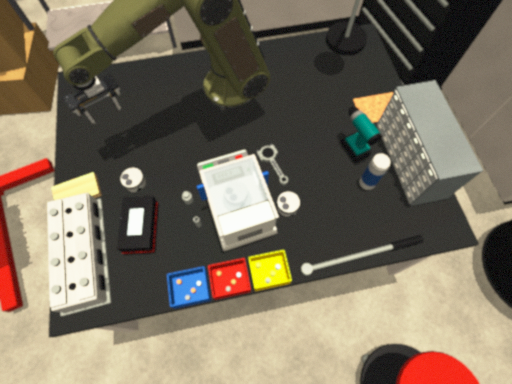

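View pics/t.png

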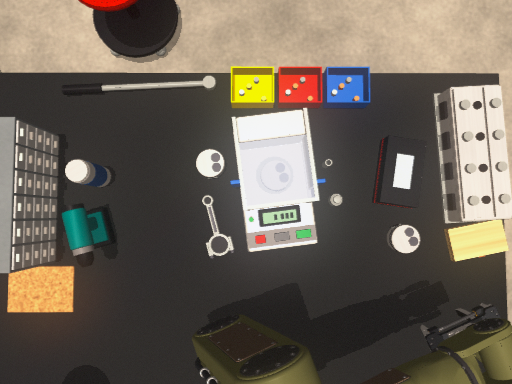

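The overview shows the balance with its keys at the front, towards the robot: red at px (260,239), grey in the middle and green at (303,233) in the top view. The blue handles are at (234,182) on the left and (321,180) on the right, and both are partly open. Heights agree with the text: key tops about 0.059, handle tops about 0.203.

```bash
cat >> h.py <<'E'
from scipy.spatial.transform import Rotation as R
G=np.array([.4405,-.1625]);A=np.array([.4225,-.034]);d=(A-G)/np.linalg.norm(A-G)
YAW=np.arctan2(-d[0],d[1]);B=np.array([[d[1],d[0]],[-d[0],d[1]]])
O=G-B@[-.153,-.065]
def loc(w): return B.T@(np.array(w)[:2]-O)
def shift(pos,lx,ly,z,rot):
    w=np.r_[O+B@[lx,ly],z];return (R.from_euler("xyz",rot).inv().apply(w-pos)/.25).round(3),w.round(3)
E
python3 - <<'E'
from h import *
o=get_obs();print(YAW,O,loc([.5878,-.1956]),loc([.583,.038]))
c=pickle.load(open("top.pkl","rb"));s=pickle.load(open("scene.pkl","rb"))
def ray(c,u,v,z):
    K=c["camera_matrix"];r=c["T"][:3,:3]@[(u-K[0,2])/K[0,0],-(v-K[1,2])/K[1,1],-1];t=c["T"][:3,3];return t+r*(z-t[2])/r[2]
for u,v,z in((303.3,233.3,.0595),(260,238.9,.0595),(321.2,180.4,.203),(234.3,181.7,.203)):
    p=ray(c,u,v,z);print(p.round(4),loc(p).round(4))
p=ray(s,207.5,165.5,.0595);print(p.round(4),loc(p).round(4))
rot=o["eef_rot"];print("turn",(R.from_euler("xyz",rot).inv()*R.from_euler("xyz",[np.pi,0,YAW])).as_rotvec()/2/np.pi)
print(shift(o["ee_pos"],.045,-.26,.224,rot))
E
```

```text
0.13917226570723235 [ 0.58300364 -0.07690379] [-0.01171597 -0.11821392] [0.01593624 0.11379331]
[ 0.4404 -0.1621  0.0595] [-0.153  -0.0646]
[ 0.4241 -0.0331  0.0595] [-0.1513  0.0655]
[ 0.5869 -0.1947  0.203 ] [-0.0124 -0.1172]
[0.5836 0.0372 0.203 ] [0.0164 0.1129]
[ 0.4384 -0.1638  0.0595] [-0.1553 -0.066 ]
turn [-1.72723201e-04  1.35495325e-05  4.38743711e-02]
(array([ 1.9  ,  0.072, -0.   ]), array([ 0.664, -0.328,  0.224]))
```

play_rows(motion=[[[0.1,0,0,0,0,0.011,-1],[0.25,0,0,0,0,0.022,-1],[0.4,0,0,0,0,0.033,-1],[0.55,0.02,0,0,0,0.044,-1],[0.7,0.03,0,0,0,0.044,-1],[0.83,0.04,0,0,0,0.044,-1],[0.93,0.04,0,0,0,0.044,-1],[1,0.04,0,0,0,0.044,-1],[1,0.04,0,0,0,0.044,-1]]])

```text
time_s: 1.0
ee_pos: [0.4557, -0.4108, 0.2239]
eef_rot: [-3.141, 0.0, 0.14]
force: [-0.5, 0.2, -0.5]
grip_width: 0.0255
grip_force: 0.0
```

```bash
python3 - <<'E'
from h import *
o=get_obs();print(o["eef_rot"],o["ee_pos"],o["grip_width"],loc(o["ee_pos"]))
for t in((.045,-.26,.172),(.045,-.123,.172)):print(shift(o["ee_pos"],*t,o["eef_rot"]))
E
```

```text
[-3.14090030e+00  3.05794748e-04  1.40234200e-01] [ 0.4557244  -0.41081104  0.22393374] 0.02550694893368025 [-0.17236936 -0.31302214]
(array([ 0.87 , -0.211,  0.208]), array([ 0.664, -0.328,  0.172]))
(array([ 0.87 , -0.759,  0.208]), array([ 0.645, -0.192,  0.172]))
```

play_rows(motion=[[[0.1,-0.03,0.02,0,0,0,-1],[0.25,-0.06,0.05,0,0,0,-1],[0.4,-0.1,0.1,0,0,0,-1],[0.55,-0.14,0.15,0,0,0,-1],[0.7,-0.18,0.2,0,0,0,-1],[0.82,-0.21,0.208,0,0,0,-1],[0.87,-0.25,0.208,0,0,0,-1],[0.87,-0.35,0.208,0,0,0,-1],[0.87,-0.45,0.208,0,0,0,-1],[0.87,-0.5,0.208,0,0,0,-1]]])

```text
time_s: 2.0
ee_pos: [0.6518, -0.2571, 0.1731]
eef_rot: [3.141, -0.0, 0.138]
force: [0.1, -0.2, 1.1]
grip_width: 0.0004
grip_force: 0.0
```

```bash
python3 - <<'E'
from h import *
o=get_obs();print(o["eef_rot"],o["ee_pos"],o["grip_width"],loc(o["ee_pos"]))
for t in((.045,-.125,.172),):print(shift(o["ee_pos"],*t,o["eef_rot"]))
w=[]
for n in ("scene","top"):
    c=camera(n);w.append(cv2.resize(c["frame"][100:260,160:373],(640,480)))
c=camera("wrist");save(c,"w1.png")
E
```

```text
[ 3.14148020e+00 -1.85464515e-04  1.38493288e-01] [ 0.6518     -0.25711364  0.17306124] 0.00039803560943698485 [ 0.04313184 -0.1880111 ]
(array([ 0.007, -0.252,  0.004]), array([ 0.645, -0.194,  0.172]))
```

View pics/w1.png

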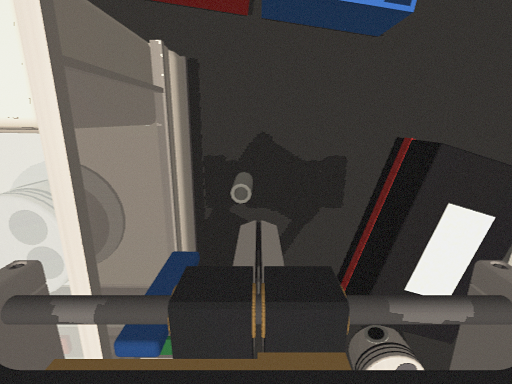

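The wrist view shows the shut fingers right of the pane. The blue handle is at px (160,300), in front of them, and the space beside the pane is free. Next I move in beside the pane and push towards the front.

play_rows(motion=[[[0,-0.1,0,0,0,0,-1],[0,-0.2,0,0,0,0,-1],[0,-0.25,0,0,0,0,-1],[-0.05,-0.25,0,0,0,0,-1],[-0.1,-0.25,0,0,0,0,-1],[-0.14,-0.25,0,0,0,0,-1],[-0.18,-0.25,0,0,0,0,-1],[-0.22,-0.25,0,0,0,0,-1],[-0.26,-0.25,0,0,0,0,-1],[-0.26,-0.25,0,0,0,0,-1]]])

```text
time_s: 3.15
ee_pos: [0.5787, -0.2058, 0.1727]
eef_rot: [3.141, 0.0, 0.137]
force: [1.0, 0.7, -0.1]
grip_width: 0.0001
grip_force: 0.0
```

```bash
cat >> h.py <<'E'
def handles():
    c=camera("top");P=pts(c);m=cv2.inRange(cv2.cvtColor(c["frame"],cv2.COLOR_RGB2HSV),(100,120,50),(130,255,255))
    k,l,s,ce=cv2.connectedComponentsWithStats(m)
    for i in range(1,k):
        if s[i,4]>8:
            q=np.median(P[(l==i)&(c["z_map"]>0)],0)
            if .1<q[2]: print("handle",s[i],q.round(4),loc(q).round(4))
    return c
E
python3 - <<'E'
from h import *
o=get_obs();print(o["ee_pos"],loc(o["ee_pos"]),o["force"]);handles()
E
```

```text
[ 0.57874725 -0.20576283  0.17268903] [-0.02209101 -0.12702266] [ 1.00906998  0.73251833 -0.06790532]
handle [230 180  10   5  39] [0.5832 0.0379 0.2022] [0.0161 0.1136]
```

play_rows(motion=[[[-0.02,0,0,0,0,0,-1],[-0.04,0,0,0,0,0,-1],[-0.06,0,0,0,0,0,-1],[-0.06,0,0,0,0,0,-1]]])

```text
time_s: 3.6
ee_pos: [0.5724, -0.2062, 0.173]
eef_rot: [3.137, -0.021, 0.139]
force: [76.8, -1.1, -28.8]
grip_width: 0.0007
grip_force: 43.9
```

The 77 N reading and the halted motion mean the right door is at its stop. I'll back off, move out sideways and check.

play_rows(motion=[[[0.04,0,0,0,0,0,-1],[0.1,0.02,0,0,0,0,-1],[0.12,0.15,0,0,0,0,-1],[0.12,0.3,0,0,0,0,-1],[0.12,0.3,-0.1,0,0,0,-1],[0.12,0.3,-0.25,0,0,0,-1],[0.12,0.3,-0.4,0,0,0,-1],[0.12,0.3,-0.4,0,0,0,-1]]])

```text
time_s: 4.4
ee_pos: [0.6058, -0.2778, 0.2782]
eef_rot: [3.137, -0.007, 0.138]
force: [0.3, 0.5, -1.0]
grip_width: 0.0005
grip_force: 0.0
```

```bash
python3 - <<'E'
from h import *
o=get_obs();print(o["ee_pos"],o["eef_rot"],loc(o["ee_pos"]),o["force"]);c=handles();save({"frame":cv2.resize(c["frame"][100:260,160:373],(640,480))},"t2.png")
for t in((.06,.23,.272),(.06,.23,.172),(.06,.121,.172)):print(shift(o["ee_pos"],*t,o["eef_rot"]))
E
```

```text
[ 0.60578151 -0.27777975  0.27819006] [ 3.13682327 -0.00658068  0.13845321] [-0.00530857 -0.20209354] [ 0.32862557  0.45698943 -1.00680168]
handle [230 180  10   5  39] [0.5829 0.0368 0.2018] [0.0157 0.1126]
handle [319 190   8   5  34] [ 0.556  -0.199   0.2019] [-0.0437 -0.1172]
(array([ 0.26 , -1.729,  0.018]), array([0.611, 0.159, 0.272]))
(array([ 0.257, -1.731,  0.418]), array([0.611, 0.159, 0.172]))
(array([ 0.258, -1.295,  0.42 ]), array([0.626, 0.051, 0.172]))
```

View pics/t2.png

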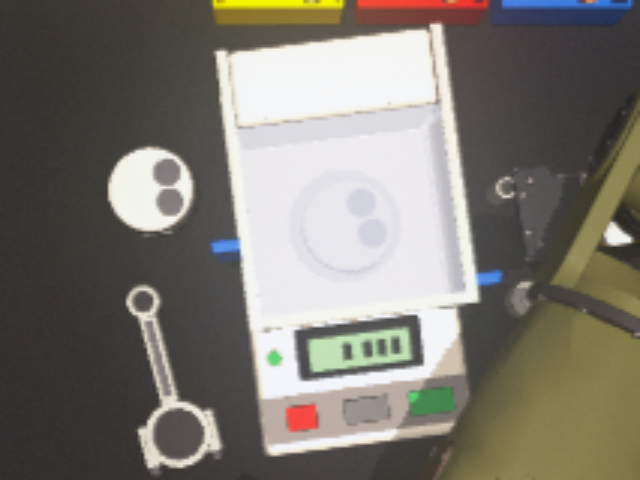

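The right handle now sits at (490,278) in the crop, near the shield front, and the door is shut. The left one is still at (227,247). Crossing over the top to the left side.

play_rows(motion=[[[0.05,-0.06,-0.03,0,0,0,-1],[0.1,-0.18,-0.06,0,0,0,-1],[0.15,-0.32,-0.06,0,0,0,-1],[0.2,-0.46,-0.06,0,0,0,-1],[0.26,-0.6,-0.06,0,0,0,-1],[0.26,-0.74,-0.06,0,0,0,-1],[0.26,-0.86,-0.06,0,0,0,-1],[0.26,-0.96,-0.06,0,0,0,-1],[0.26,-1,-0.06,0,0,0,-1]]])

```text
time_s: 5.35
ee_pos: [0.6344, -0.0176, 0.2866]
eef_rot: [-3.141, 0.002, 0.141]
force: [-0.0, 0.1, 0.2]
grip_width: 0.0004
grip_force: 0.0
```

play_rows(motion=[[[0,-0.1,0,0,0,0,-1],[0,-0.23,0,0,0,0,-1],[0,-0.36,0,0,0,0,-1],[0,-0.49,0,0,0,0,-1],[0,-0.6,0,0,0,0,-1],[0,-0.68,0,0,0,0,-1],[0,-0.73,0,0,0,0,-1],[0,-0.73,0,0,0,0,-1]]])

```text
time_s: 6.15
ee_pos: [0.6095, 0.1611, 0.2869]
eef_rot: [-3.142, 0.001, 0.14]
force: [-0.4, -0.1, 0.1]
grip_width: 0.0006
grip_force: 0.0
```

```bash
python3 - <<'E'
from h import *
o=get_obs();print(o["ee_pos"],o["eef_rot"],loc(o["ee_pos"]),o["force"])
for t in((.06,.23,.172),(.06,.122,.172)):print(shift(o["ee_pos"],*t,o["eef_rot"]))
E
```

```text
[0.60945963 0.16108527 0.28693259] [-3.14157428e+00  8.55958308e-04  1.39649080e-01] [0.05921485 0.23201792] [-0.44445174 -0.12962204  0.10320661]
(array([0.004, 0.008, 0.46 ]), array([0.611, 0.159, 0.172]))
(array([0.003, 0.44 , 0.46 ]), array([0.625, 0.052, 0.172]))
```

play_rows(motion=[[[0,0,0.1,0,0,0,-1],[0,0,0.22,0,0,0,-1],[0,0,0.34,0,0,0,-1],[0,0,0.43,0,0,0,-1],[0,0.03,0.46,0,0,0,-1],[0,0.14,0.46,0,0,0,-1],[0,0.26,0.46,0,0,0,-1],[0,0.37,0.46,0,0,0,-1],[0,0.43,0.46,0,0,0,-1],[0,0.43,0.46,0,0,0,-1]]])

```text
time_s: 7.15
ee_pos: [0.6248, 0.0515, 0.173]
eef_rot: [3.141, -0.001, 0.136]
force: [-0.3, 0.9, 1.0]
grip_width: 0.0009
grip_force: 0.0
```

play_rows(motion=[[[-0.04,0,0,0,0,0,-1],[-0.08,0,0,0,0,0,-1],[-0.12,0,0,0,0,0,-1],[-0.16,0,0,0,0,0,-1],[-0.2,0,0,0,0,0,-1],[-0.24,0,0,0,0,0,-1],[-0.28,0,0,0,0,0,-1],[-0.31,0,0,0,0,0,-1],[-0.31,0,0,0,0,0,-1]]])

```text
time_s: 8.05
ee_pos: [0.5469, 0.0429, 0.1727]
eef_rot: [3.141, 0.0, 0.138]
force: [-0.1, 1.3, 0.0]
grip_width: 0.0009
grip_force: 0.0
```

```bash
python3 - <<'E'
from h import *
o=get_obs();print(o["ee_pos"],o["eef_rot"],loc(o["ee_pos"]),o["force"]);handles()
E
```

```text
[0.54693359 0.04290954 0.17265602] [3.14143981e+00 2.73183564e-04 1.38379148e-01] [-0.01910039  0.12365864] [-1.16702853e-01  1.30274411e+00  1.25015083e-03]
handle [319 190   8   5  34] [ 0.5559 -0.1989  0.2026] [-0.0438 -0.117 ]
```

play_rows(motion=[[[-0.02,0,0,0,0,0,-1],[-0.03,0,0,0,0,0,-1],[-0.04,0,0,0,0,0,-1],[-0.04,0,0,0,0,0,-1]]])

```text
time_s: 8.5
ee_pos: [0.5411, 0.0419, 0.1727]
eef_rot: [3.141, -0.01, 0.138]
force: [35.5, 5.4, -15.1]
grip_width: 0.0004
grip_force: 17.9
```

At the stop with 35 N. Backing off, moving out, then up.

play_rows(motion=[[[0.04,0,0,0,0,0,-1],[0.1,-0.02,0,0,0,0,-1],[0.1,-0.15,0,0,0,0,-1],[0.1,-0.3,0,0,0,0,-1],[0.1,-0.32,-0.1,0,0,0,-1],[0.1,-0.32,-0.25,0,0,0,-1],[0.1,-0.32,-0.4,0,0,0,-1],[0.1,-0.32,-0.45,0,0,0,-1],[0.1,-0.32,-0.45,0,0,0,-1]]])

```text
time_s: 9.4
ee_pos: [0.5519, 0.1242, 0.2863]
eef_rot: [3.142, -0.003, 0.138]
force: [0.5, -0.5, -0.6]
grip_width: 0.0005
grip_force: 0.0
```

```bash
python3 - <<'E'
from h import *
o=get_obs();print(o["ee_pos"],o["eef_rot"],loc(o["ee_pos"]),o["force"]);c=handles();save({"frame":cv2.resize(c["frame"][100:260,160:373],(640,480))},"t3.png")
for t in((-.153,.2,.286),(-.153,-.065,.286),(-.153,-.065,.0955)):print(shift(o["ee_pos"],*t,o["eef_rot"]))
E
```

```text
[0.55185549 0.12423042 0.28628755] [ 3.14157005e+00 -2.50775292e-03  1.38213653e-01] [-0.00294496  0.20351045] [ 0.49397255 -0.53261052 -0.64056948]
handle [319 190   8   5  34] [ 0.5559 -0.1988  0.2022] [-0.0437 -0.117 ]
handle [233 201   9   5  36] [0.5268 0.03   0.2026] [-0.0408  0.1136]
(array([-0.6  ,  0.015, -0.   ]), array([0.404, 0.1  , 0.286]))
(array([-0.599,  1.075, -0.   ]), array([ 0.441, -0.162,  0.286]))
(array([-0.601,  1.075,  0.762]), array([ 0.441, -0.162,  0.096]))
```

View pics/t3.png

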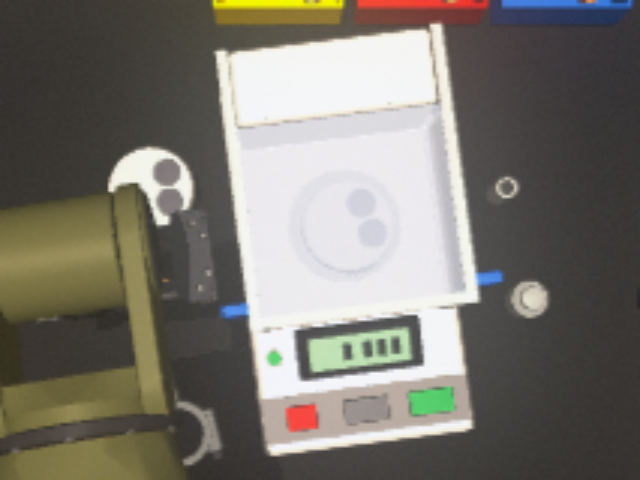

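The left handle is at (235,311) and the right at (490,278). The 3 mm difference along balance x comes from my roughly 0.012 rad yaw error, which the key rays show too, so both doors sit at their front stops. The piston is in place. Next, over to the green key at (432,402).

play_rows(motion=[[[-0.08,0.05,0,0,0,0,-1],[-0.2,0.15,0,0,0,0,-1],[-0.3,0.27,0,0,0,0,-1],[-0.4,0.39,0,0,0,0,-1],[-0.5,0.52,0,0,0,0,-1],[-0.56,0.66,0,0,0,0,-1],[-0.6,0.8,0,0,0,0,-1],[-0.6,0.92,0,0,0,0,-1],[-0.6,1,0,0,0,0,-1],[-0.6,1,0,0,0,0,-1]]])

```text
time_s: 10.45
ee_pos: [0.4368, -0.1457, 0.2828]
eef_rot: [-3.14, 0.003, 0.136]
force: [-0.2, 0.0, -1.4]
grip_width: 0.0005
grip_force: 0.0
```

play_rows(motion=[[[0,0.04,0.05,0,0,0,-1],[0,0.075,0.18,0,0,0,-1],[0,0.075,0.32,0,0,0,-1],[0,0.075,0.45,0,0,0,-1],[0,0.075,0.56,0,0,0,-1],[0,0.075,0.65,0,0,0,-1],[0,0.075,0.7,0,0,0,-1],[0,0.075,0.7,0,0,0,-1]]])

```text
time_s: 11.25
ee_pos: [0.439, -0.1618, 0.108]
eef_rot: [-3.14, 0.003, 0.139]
force: [-1.0, -0.1, 0.4]
grip_width: 0.0008
grip_force: 0.0
```

```bash
python3 - <<'E'
from h import *
o=get_obs();print(o["ee_pos"],o["eef_rot"],loc(o["ee_pos"]),o["force"]);handles()
c=camera("wrist");save(c,"w2.png")
for t in((-.153,-.065,.0775),(-.153,-.065,.0735)):print(shift(o["ee_pos"],*t,o["eef_rot"]))
E
```

```text
[ 0.4390431  -0.16181836  0.10804605] [-3.13963786e+00  2.96446181e-03  1.38995389e-01] [-0.15434825 -0.06412285] [-1.0343068  -0.07941863  0.3931802 ]
handle [319 190   8   5  34] [ 0.5559 -0.1987  0.2035] [-0.0438 -0.1169]
handle [233 201   9   5  38] [0.5269 0.03   0.202 ] [-0.0407  0.1136]
(array([0.006, 0.004, 0.122]), array([ 0.441, -0.162,  0.078]))
(array([0.006, 0.004, 0.138]), array([ 0.441, -0.162,  0.074]))
```

View pics/w2.png

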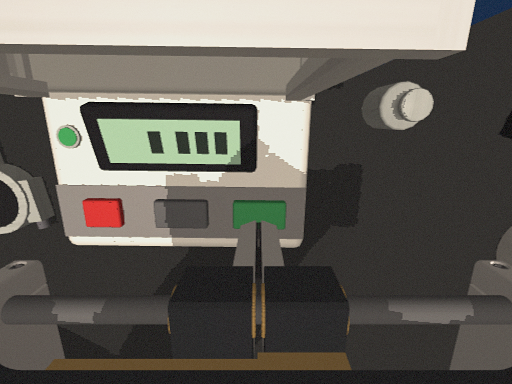

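The fingertips at (258,232) are over the green key at (259,214), centred sideways on it and clear of the other keys. Pressing.

play_rows(motion=[[[0.005,0,0.06,0,0,0,-1],[0.005,0,0.1,0,0,0,-1],[0.005,0,0.12,0,0,0,-1],[0.005,0,0.13,0,0,0,-1],[0.005,0,0.138,0,0,0,-1],[0.005,0,0.138,0,0,0,-1],[0.005,0,0.138,0,0,0,-1]]])

```text
time_s: 12.05
ee_pos: [0.4413, -0.1625, 0.0758]
eef_rot: [3.142, -0.0, 0.138]
force: [-2.1, 1.4, 3.7]
grip_width: 0.0002
grip_force: 1.4
```

play_rows(motion=[[[0,0,0.006,0,0,0,-1],[0,0,0.011,0,0,0,-1],[0,0,0.011,0,0,0,-1],[0,0,0.011,0,0,0,-1]]])

```text
time_s: 12.45
ee_pos: [0.4414, -0.1625, 0.0735]
eef_rot: [3.141, -0.001, 0.138]
force: [-5.6, 3.6, 15.5]
grip_width: 0.0006
grip_force: 7.4
```

15.5 N, against 4.2 N for the spring alone, means the key has bottomed. Holding briefly, then lifting away.

play_rows(motion=[[[0,0,0,0,0,0,-1],[0,0,0,0,0,0,-1],[0,0,-0.03,0,0,0,-1],[0,0,-0.12,0,0,0,-1],[0,0,-0.25,0,0,0,-1],[0,0,-0.4,0,0,0,-1],[0,0,-0.55,0,0,0,-1],[0,0,-0.6,0,0,0,-1],[0,0,-0.6,0,0,0,-1]]])

```text
time_s: 13.35
ee_pos: [0.4418, -0.1627, 0.224]
eef_rot: [3.14, -0.003, 0.138]
force: [-0.8, -0.4, -1.5]
grip_width: 0.0002
grip_force: 0.0
```

```bash
python3 - <<'E'
from h import *
o=get_obs();print(o["ee_pos"],o["force"],o["joint_vel"].round(3));handles();c=camera("wrist");save(c,"w3.png")
E
```

```text
[ 0.44176799 -0.16272522  0.22402323] [-0.80502396 -0.39831117 -1.50112897] [-0.001  0.043  0.055 -0.002 -0.036 -0.001]
handle [319 190   8   5  34] [ 0.5559 -0.1987  0.2031] [-0.0438 -0.1169]
handle [233 201   9   5  38] [0.5269 0.0299 0.2021] [-0.0407  0.1136]
```

View pics/w3.png

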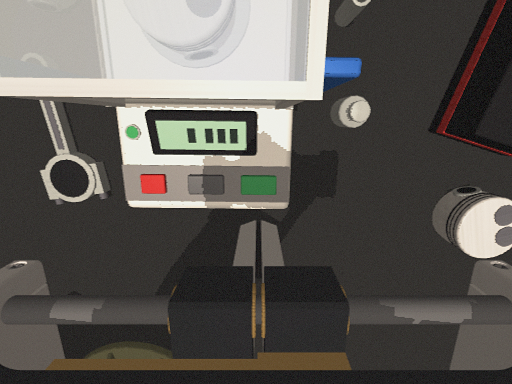

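The arm is clear, the keys at (258,185), (206,184) and (153,184) look up, and the doors and piston are unchanged. Handing in.

```bash
python3 -c "
from station import workorder
print(workorder.hand_in())"
```

```text
the job is handed in; nothing more can be done
None
```

I slid both draft-shield doors to their front stops, then pressed the green record key to the bottom and released it, and handed the job in; no verdict came back.

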